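Stand the fallen glaze test tile back in its row

ROBOT

A 6-joint arm with a two-finger parallel gripper is mounted at the origin on the work surface. World frame = base frame: x ahead of the robot, y to its left, z up, the work surface at z = 0. Lengths are in m, angles in rad, forces in N, time in s.
With the tool pointing down it reaches from about 0.275 to 0.825 m from the base axis. Payload 4.9 kg.
Tool frame: the origin (TCP) lies midway between the tips of the shut fingers; the grasp point (between the pads) lies 19 mm behind it (grip_point_offset is the distance from the TCP to the grasp point, in m); z points along the fingers, x is the direction in which the jaws open and shut, and the axes are right-handed (so a half turn about z gives the same grasp; the last joint's range is limited). The gripper opens to 85 mm and grips with 20 to 120 N. Pads are 22 mm wide; open, the fingers measure 114 mm over their backs; the gripper's body (76 mm by 85 mm) begins 54 mm behind the grasp point. The pads swing forward as they close: fully open they stand 13 mm farther back than shut.
Start: joints at [-1.426, 0.326, -0.193, 1.052, 0, 1.437], TCP at [0.151, -0.529, 0.231] pointing down, gripper open.
Joint ranges: [-2.65, 2.65], [-0.97, 1.79], [-1.3, 1.35], [-1.93, 2.1], [-1.47, 1.37], [-3.14, 3.14]. Speed limits (rad/s): [2.57, 2.57, 3.14, 3.14, 3.14, 3.14].

INTERFACE

Orientations are given as a rotation vector (axis times angle).
In Python, from cell import * gives the robot as it stands. Calls block until the motion is done:
- movep(position, orientation): joint-space move of the TCP to a pose.
- move_l(position, velocity=0.15, rot=None, until_force=None): straight line of the TCP; rot=None keeps the orientation; velocity is the mean speed in m/s. With until_force (N) it stops when the force on the tool has changed by that much, and returns True; else False.
- set_joints(angles): joint-space move.
- let_go() and grab(newtons=None): open the fingers fully, or close them until they stop; newtons is the grip in N (None keeps the last).
- sleep(seconds).
- ik(position, orientation): joint angles nearest the present ones, or None.
- get_state(): the state.
- grab_frame(name): name is "side" or "top" or "wrist"; returns a dict with "img" (384x512x3 uint8, red, green, blue), "fx", "fy", "cx", "cy" (pixels), "k1" (the pictures are not rectified: a ray, as slopes to the right and down, at radius r is drawn at 1 + k1 r^2 times it, then the intrinsics apply), "cam_to_world" (4x4, takes a point from camera to world coordinates); the wrist camera has in their place "T_tool_cam" (4x4, takes a point from camera to tool coordinates, whose origin is the TCP and whose axes are the tool frame's). Camera axes: x right, y down, z forward; pixel columns grow to the right and rows downward; lengths in m; the calibration is good to about 2 mm. A picture is of the moment at which its call begins: read the wrist's pose just before it. There is no depth.
A pose or a line that the arm cannot do raises MotionError and nothing moves.
- sign_off(): hands the job in, once; it reports no verdict.
Trained networks look in the newest picture that a camera, given by its name, has taken for a name from the list of things; names that differ only in an ending like _2 or _b are one class to them, and where a whole thing is asked for, a point or a joint stands for the part that bears it (a point fixed in the world has none). Each returns a list of dicts, best first, with "score" (0 to 1); they miss things now and then, are a little off and sometimes report something else, mostly with a low value. They report only what shows in the picture. A call takes as long as a camera call. They do not tell look-alikes from the thing itself.
- spot_in(camera, name): "centre" ([column, row] in pixels, amid what is visible of it).
- silhouettes(camera, name): "mask" (384x512 bool, what is visible of it) and "centre" ([column, row] in pixels, amid what is visible of it).
- tip_of(camera, name): "centre" ([column, row] in pixels: a listed point, or the origin of a listed thing).
The state is a dict: "clock": time; "q": joint angles; "joint_velocities": joint speeds; "tau": joint torques, N m; "position": TCP position; "eef_rot": TCP orientation; "contact_force": force on the tool from outside, world axes, zero at the start; "wrist_torque": the same for the moment, N m; "finger_gap": opening from 0.0 (shut) to 1.0 (fully open).
Only numpy, scipy, OpenCV 4.12 (cv2) and the standard library are available. Lean on these libraries where they do the work, as an engineer would, in place of code of your own. Each camera call takes 0.05 s, during which the arm holds its last target.

TASK

One of the L-shaped glaze test tiles on the ware board has toppled onto its back, out of the row. Push with a fingertip against its upturned foot until it tips back up and stands on its foot, then push it gently along the board onto its own empty paper slip, until it is square to the stop strip with the end of its foot up against it like the others. Only push it: do not pinch it, do not lift it off the board, and leave the other tiles and everything else on the table where they are.

Things in the scene. Friction and masses are not known exactly. Their poses are not given: they have to be found in the camera images.
- board: Fixed wooden ware board, 220 (x) x 540 (y) x 18 mm, x pointing away from the robot (give or take its yaw); origin at the centre of its underside, its top 18 mm above the table. A stop strip 10 mm high above the top and 14 mm deep runs along the far edge, its near face at x = +96 mm. Five places in a row along y, 92 mm apart.
- tile_fallen: The toppled tile: an L of fired clay 7 mm thick, 45 mm wide, about 85 g; a plate 70 mm tall and a foot 58 mm long (outside measures) meet at the heel. Origin: middle of the outer heel edge; own z up the plate's outer back, own x along the foot's underside to its toe. Starts lying on the plate's back: z towards the robot, x (foot) straight up. Standing: z up, x to the stop strip.
- toe (a point): Middle of the lower edge of the fallen tile's toe, 58 mm from its origin along own x; at the start the top of the upturned foot. The foot's bare upper face then looks to the robot over the lying plate. Pushed away from the robot near here, the tile tips about its heel (friction with the board about 0.7 to 1) and falls upright by itself past some 55 degrees.
- crown (a point): Middle of the top back edge of the fallen tile's plate: 70 mm from its origin along own z. Once it stands, push low on the plate's back: pushed hard against the strip, or high up, the light tile rocks forward.
- slip0: The empty paper slip where the fallen tile belongs, 80 x 80 mm, paper-thin, fixed on the board; origin at its centre, x towards the stop strip, whose near face is at x = +40 mm. Any of the five places. The fallen tile's heel starts 25 to 50 mm nearer the robot than where it will stand, up to 6 mm to the side, turned up to 14 degrees.
- tile_a: Standing test tile of the same shape, origin at the middle of its heel edge, on its own slip; leave it alone (also tile_b, tile_c, tile_d)
- tile_b: Standing test tile, as tile_a
- tile_c: Standing test tile, as tile_a
- tile_d: Standing test tile, as tile_a
- horse: Clay horse bust, 74 mm across, 125 mm tall, origin under its base, on the banding wheel (250 mm across, 80 mm high) to the left; leave it alone
- jar_a: White lidded colour jar, 54 mm across, 62 mm tall, origin under its base, right of the board; leave it alone (also jar_b)
- jar_b: Colour jar, as jar_a
Not all that is in view belongs to the job. What is shaped like the tile_fallen but blue is not meant.

How it is judged:
By the outcome, as a careful person would: the job done as asked, in the order asked, and still so for the second after the job is handed in, with the robot touching nothing.
It also fails if it takes over 53 s, if anything falls off the work surface, if the arm or the gripper's body presses on something with over 40 N, if the wrist force passes 120 N, or if a joint passes its speed limit or range.

## Working session

There is one attempt and no reset: what is moved stays moved. The work goes in short steps, each a Python script; the robot and the scene stay as the last script left them, time stands still between calls to the robot, and variables do not carry over. Pictures are saved under pics/ and viewed, and the job is handed in when it is done.

```bash
mkdir -p pics; ls; python3 - <<'E'
from cell import *
import cv2
s=get_state();print(s['clock'],s['position'],s['eef_rot'],s['finger_gap'])
for n in ['top','side','wrist']:
    f=grab_frame(n);cv2.imwrite(f'pics/{n}0.png',f['img'][:,:,::-1])
    print(n,f['fx'],f['cx'],f['cy'],f['k1'],f.get('cam_to_world',f.get('T_tool_cam')))
E
```

```text
pics
0.0 [ 0.15129851 -0.52816508  0.23049053] [-2.50757097e+00  1.89045761e+00  1.94116355e-03] 1.0011994285127788
top 460.6910645588356 261.79326740077806 191.79919395594894 -0.10663325041862973 [[ 0.02452958 -0.99120264  0.13006009  0.42546983]
 [-0.99964127 -0.02571906 -0.00747362  0.03984634]
 [ 0.01075289 -0.12983011 -0.99147795  1.44431359]
 [ 0.          0.          0.          1.        ]]
side 347.20984479491585 255.48596643142753 186.13575779389538 -0.05883963107533552 [[ 0.99642469 -0.06837613  0.04962391  0.52802473]
 [-0.08290041 -0.67804831  0.73032734 -0.68720515]
 [-0.01628954 -0.73183004 -0.68129248  0.73858098]
 [ 0.          0.          0.          1.        ]]
wrist 301.03871937321463 252.36264747634513 189.6189695916908 -0.04303065892205228 [[ 9.99999195e-01  5.14674347e-04  1.16001300e-03  5.75005691e-05]
 [-8.64604435e-04  9.45410731e-01  3.25880044e-01 -8.27155431e-02]
 [-9.28966642e-04 -3.25880784e-01  9.45410414e-01 -1.41815290e-01]
 [ 0.00000000e+00  0.00000000e+00  0.00000000e+00  1.00000000e+00]]
```

View pics/top0.png

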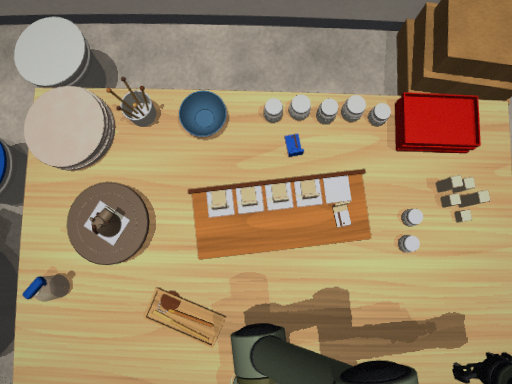

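View pics/side0.png

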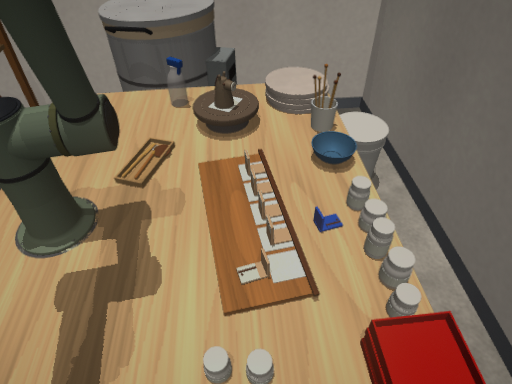

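```bash
cat > h.py <<'E'
from cell import *
import cv2,numpy as np
from scipy.spatial.transform import Rotation as R
def cam(name):
    s=get_state(); f=grab_frame(name)
    if 'cam_to_world' in f: T=np.array(f['cam_to_world'])
    else:
        Tt=np.eye(4);Tt[:3,:3]=R.from_rotvec(s['eef_rot']).as_matrix();Tt[:3,3]=s['position'];T=Tt@np.array(f['T_tool_cam'])
    f['T']=T;return f
def p2w(f,px,z):
    d=np.array([(px[0]-f['cx'])/f['fx'],(px[1]-f['cy'])/f['fy']]);u=d.copy()
    for _ in range(20): u=d/(1+f['k1']*(u@u))
    r=f['T'][:3,:3]@np.array([*u,1]);o=f['T'][:3,3]
    return o+r*(z-o[2])/r[2]
def w2p(f,p):
    c=np.linalg.inv(f['T'])@np.array([*p,1]);u=c[:2]/c[2];u=u*(1+f['k1']*(u@u))
    return np.array([u[0]*f['fx']+f['cx'],u[1]*f['fy']+f['cy']])
def save(f,n,box=None,k=1):
    im=f['img'][:,:,::-1]
    if box: im=im[box[1]:box[3],box[0]:box[2]]
    cv2.imwrite(f'pics/{n}.png',cv2.resize(im,None,fx=k,fy=k,interpolation=cv2.INTER_CUBIC))
E
python3 - <<'E'
from h import *
f=cam('top');save(f,'top_c',(280,130,380,255),5)
for n,z in [('slip0',.018),('toe',.076),('crown',.018),('tile_fallen',.018),('board',.018)]:
    for d in tip_of('top',n)[:4]: print(n,d['score'],d['centre'],p2w(f,d['centre'],z))
print([p2w(f,p,.028) for p in [(188,190),(365,172)]])
f=cam('side');save(f,'side_c',(200,180,350,310),5)
for n,z in [('slip0',.018),('toe',.076),('crown',.018),('tile_fallen',.018),('board',.018)]:
    for d in tip_of('side',n)[:4]: print(n,d['score'],d['centre'],p2w(f,d['centre'],z))
E
```

```text
slip0 0.92 [338.1, 188.8] [ 0.6282822  -0.21022503  0.018     ]
toe 0.68 [296.0, 152.1] [ 0.72919895 -0.07132778  0.076     ]
toe 0.65 [344.0, 202.5] [ 0.57896902 -0.21804302  0.076     ]
crown 0.87 [343.9, 228.2] [ 0.50508416 -0.22891936  0.018     ]
crown 0.63 [290.0, 133.7] [ 0.80141368 -0.05611466  0.018     ]
tile_fallen 0.68 [292.5, 156.2] [ 0.72852303 -0.06514082  0.018     ]
tile_fallen 0.57 [336.4, 203.8] [ 0.58079218 -0.20502572  0.018     ]
tile_fallen 0.54 [278.1, 203.9] [ 0.57589852 -0.02259857  0.018     ]
board 0.95 [281.5, 210.2] [ 0.55648168 -0.03357078  0.018     ]
board 0.5 [248.9, 205.0] [0.57013049 0.06817323 0.018     ]
[array([0.61094784, 0.25840926, 0.028     ]), array([ 0.68243095, -0.29365263,  0.028     ])]
slip0 0.74 [287.4, 264.0] [ 0.63527909 -0.20247988  0.018     ]
slip0 0.61 [246.3, 220.1] [ 0.54387612 -0.0493006   0.018     ]
toe 0.94 [318.6, 211.9] [ 0.73080899 -0.09090447  0.076     ]
toe 0.83 [267.6, 255.3] [ 0.58469611 -0.21344697  0.076     ]
toe 0.52 [258.4, 369.2] [ 0.54126422 -0.46141514  0.076     ]
crown 0.89 [338.0, 220.3] [ 0.79496001 -0.07498067  0.018     ]
crown 0.65 [237.8, 277.7] [ 0.51198677 -0.22978582  0.018     ]
tile_fallen 0.93 [313.7, 229.8] [ 0.72155948 -0.10159071  0.018     ]
tile_fallen 0.77 [264.4, 266.0] [ 0.57843866 -0.20285391  0.018     ]
tile_fallen 0.37 [215.6, 369.8] [ 0.45838535 -0.43561558  0.018     ]
board 0.64 [246.8, 222.2] [ 0.54475357 -0.05708152  0.018     ]
```

View pics/top_c.png

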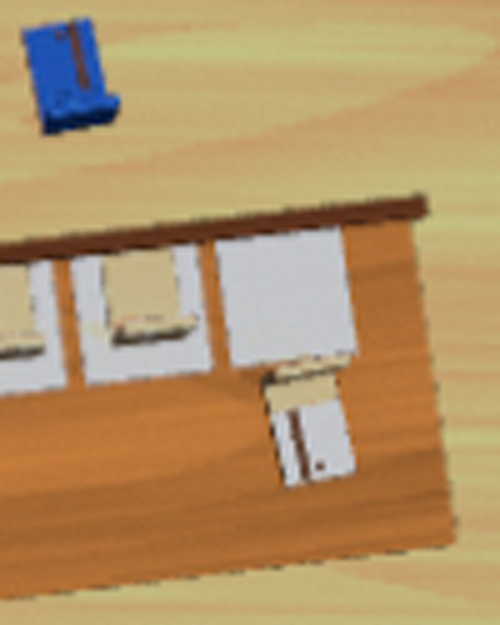

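View pics/side_c.png

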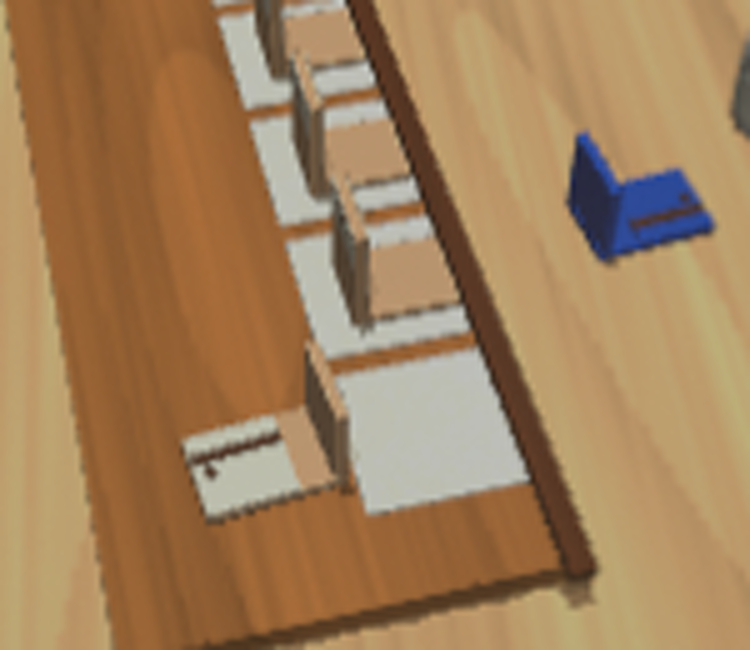

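The clay tile lying at top-image (341,215), on the board with its white side up in front of the empty slip (338,189), is the one meant. The blue one at (293,145) is off the board and is the look-alike. Next is a close look with the wrist camera.

```bash
cat >> h.py <<'E'
def rot(yaw): # tool y along (cos yaw, sin yaw), z down
    y=np.array([np.cos(yaw),np.sin(yaw),0]);z=np.array([0,0,-1.]);x=np.cross(y,z)
    return R.from_matrix(np.c_[x,y,z]).as_rotvec()
def rot2(yaw): return rot(yaw+np.pi)
E
python3 - <<'E'
from h import *
for r in (rot,rot2):
  for p in ([.50,-.22,.2],[.5,-.22,.03],[.62,-.2,.03]): 
    q=ik(p,r(np.radians(7.4))); print(None if q is None else np.round(q,2))
grab()
movep([.50,-.22,.2],rot(np.radians(7.4)))
f=cam('wrist');save(f,'w1',k=1.5)
for n,z in [('slip0',.018),('toe',.076),('crown',.018),('tile_fallen',.018)]:
    for d in tip_of('wrist',n)[:3]: print(n,d['score'],d['centre'],p2w(f,d['centre'],z))
print(get_state()['clock'])
E
```

```text
[-0.55  0.34 -0.25  0.98  0.   -0.68]
[-0.55  0.54 -0.45  0.59  0.   -0.68]
[-0.43  0.69 -0.14  0.74  0.   -0.55]
[-0.55  0.34 -0.25  0.98  0.    2.46]
[-0.55  0.54 -0.45  0.59  0.    2.46]
[-0.43  0.69 -0.14  0.74  0.    2.59]
crown 0.66 [244.2, 178.0] [ 0.51357423 -0.22857866  0.018     ]
tile_fallen 0.78 [249.6, 230.4] [ 0.57768781 -0.21436058  0.018     ]
tile_fallen 0.63 [326.9, 328.5] [ 0.71319682 -0.09020325  0.018     ]
3.6
```

View pics/w1.png

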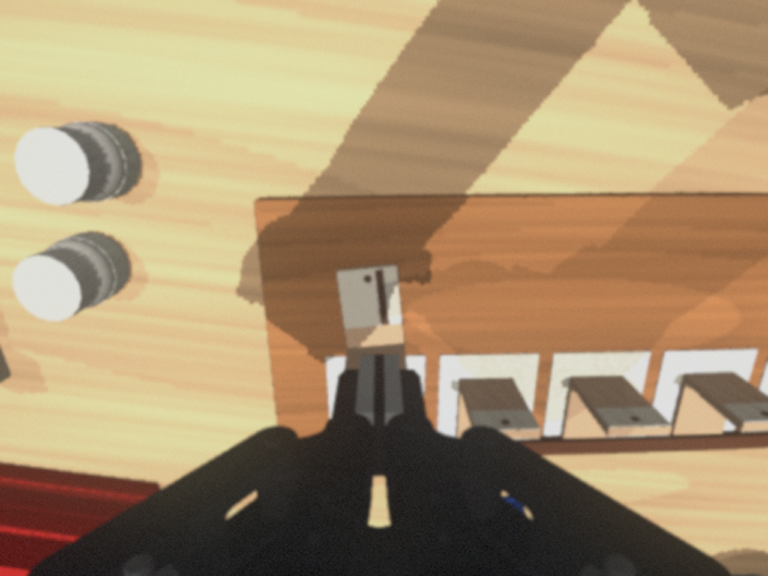

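Blocked partly by the fingers: the lying plate is at about (370,295) and the foot hides behind the fingertips at (378,380). I'll back off and look again.

```bash
python3 - <<'E'
from h import *
y=np.radians(7.4)
movep([.425,-.235,.17],rot(y))
f=cam('wrist');save(f,'w2',k=1.5)
import pickle;pickle.dump(f,open('w2.pkl','wb'))
for n,z in [('slip0',.018),('toe',.076),('crown',.018),('tile_fallen',.018)]:
    for d in tip_of('wrist',n)[:3]: print(n,d['score'],d['centre'],p2w(f,d['centre'],z))
print(get_state()['clock'])
E
```

```text
slip0 0.45 [257.3, 333.9] [ 0.62884394 -0.20301287  0.018     ]
toe 0.74 [254.8, 341.3] [ 0.58163938 -0.21281031  0.076     ]
4.275
```

View pics/w2.png

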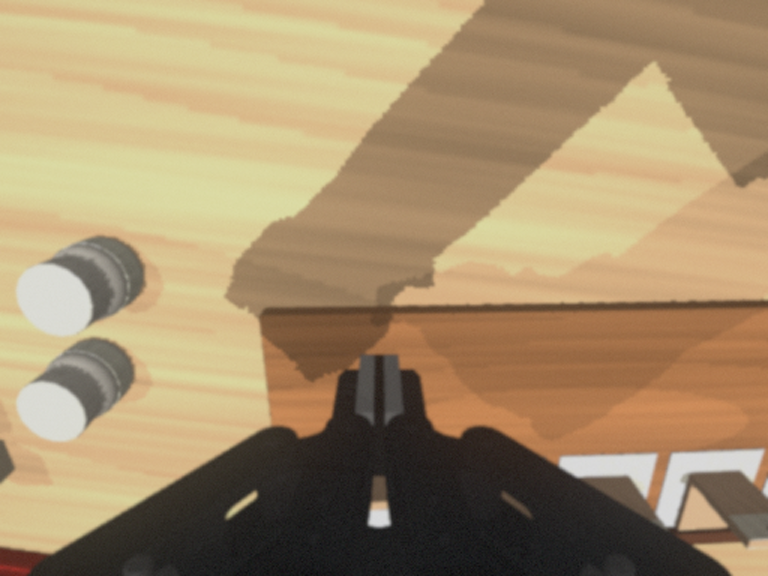

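```bash
python3 - <<'E'
from h import *
import pickle
y=np.radians(7.4)
movep([.60,-.21,.23],rot(y))
f=cam('wrist');save(f,'w3',(120,30,420,270),2.6)
pickle.dump(f,open('w3.pkl','wb'))
for n,z in [('slip0',.018),('toe',.076),('crown',.018),('tile_fallen',.018)]:
    for d in tip_of('wrist',n)[:3]: print(n,d['score'],d['centre'],p2w(f,d['centre'],z))
print(get_state()['clock'])
E
```

```text
slip0 0.87 [252.3, 184.5] [ 0.62823098 -0.20628156  0.018     ]
toe 0.9 [342.6, 283.9] [ 0.7171874  -0.08781412  0.076     ]
toe 0.77 [251.3, 158.4] [ 0.5824171  -0.21328029  0.076     ]
crown 0.95 [334.3, 302.1] [ 0.78916734 -0.06619418  0.018     ]
crown 0.84 [246.8, 83.8] [ 0.51228092 -0.22765825  0.018     ]
tile_fallen 0.91 [250.3, 144.8] [ 0.57965923 -0.21503475  0.018     ]
tile_fallen 0.77 [332.3, 260.8] [ 0.72207568 -0.08438682  0.018     ]
5.3
```

View pics/w3.png

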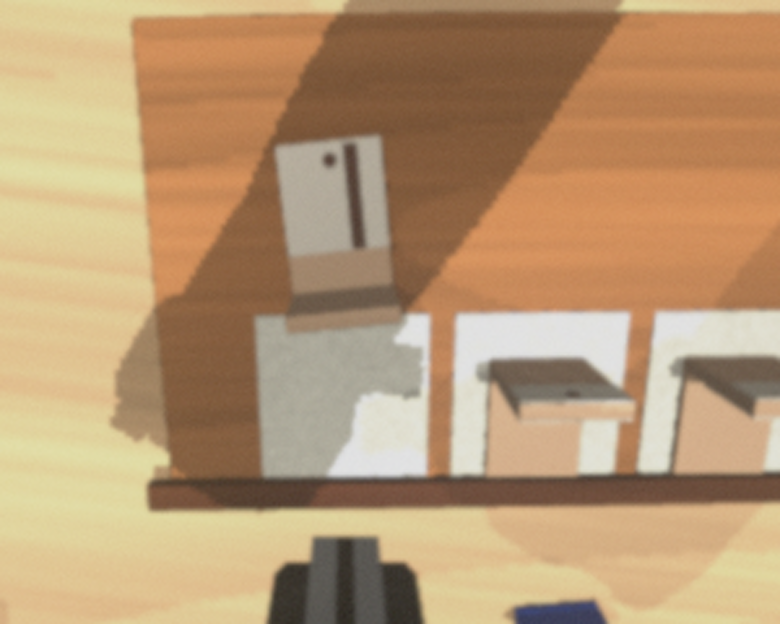

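```bash
python3 - <<'E'
from h import *
import pickle
f=pickle.load(open('w3.pkl','rb'))
def g(a,z): return p2w(f,(a[0]/2.6+120-.3,a[1]/2.6+30-.3),z)[:2]
def seg(n,a,b,z):
    A,B=g(a,z),g(b,z);d=B-A;print(n,A.round(4),B.round(4),'mid',((A+B)/2).round(4),'len',np.linalg.norm(d).round(4),'normal yaw',np.degrees(np.arctan2(-d[0],d[1])).round(1))
seg('crown',(276,147),(381,135),.025)
seg('junction',(291,292),(394,282),.025)
seg('toe in',(289,317),(401,303),.076)
seg('toe out',(289,331),(401,318),.076)
seg('slip near',(255,316),(430,312),.018)
seg('slip far',(262,478),(428,476),.018)
seg('strip top near',(150,484),(780,478),.028)
seg('tileA toe-ish heel',(491,360),(585,358),.088)
seg('board near',(135,19),(780,12),.018)
E
```

```text
crown [ 0.5178 -0.2499] [ 0.5073 -0.2068] mid [ 0.5126 -0.2284] len 0.0443 normal yaw 13.7
junction [ 0.5779 -0.2369] [ 0.5676 -0.1923] mid [ 0.5728 -0.2146] len 0.0459 normal yaw 13.0
toe in [ 0.5782 -0.2343] [ 0.5673 -0.1927] mid [ 0.5728 -0.2135] len 0.043 normal yaw 14.7
toe out [ 0.5837 -0.2337] [ 0.573  -0.1918] mid [ 0.5783 -0.2128] len 0.0433 normal yaw 14.2
slip near [ 0.5923 -0.2524] [ 0.5801 -0.1733] mid [ 0.5862 -0.2129] len 0.08 normal yaw 8.8
slip far [ 0.6722 -0.2415] [ 0.6605 -0.1609] mid [ 0.6663 -0.2012] len 0.0814 normal yaw 8.2
strip top near [ 0.6779 -0.2939] [0.6356 0.0069] mid [ 0.6567 -0.1435] len 0.3038 normal yaw 8.0
tileA toe-ish heel [ 0.582  -0.1572] [ 0.5766 -0.1223] mid [ 0.5793 -0.1397] len 0.0353 normal yaw 8.8
board near [ 0.475  -0.3134] [ 0.436  -0.0496] mid [ 0.4555 -0.1815] len 0.2666 normal yaw 8.4
```

```bash
python3 - <<'E'
from h import *
yt=np.radians(13.9);d=np.array([np.cos(yt),np.sin(yt)]);heel=np.array([.5795,-.213])
def P(dx,H): return [*(heel+dx*d-.011*d),.018+H]
rv=rot(yt)
print(get_state()['contact_force'])
movep(P(-.017,.12),rv)
move_l(P(-.017,.05),.1)
f=cam('side');save(f,'s_a',(200,180,350,310),5)
for t in (0,12,24,36):
    t=np.radians(t);move_l(P(.05*np.sin(t)-.007*np.cos(t),.05*np.cos(t)+.007*np.sin(t)),.03)
    print(get_state()['contact_force'].round(2) if hasattr(get_state()['contact_force'],'round') else get_state()['contact_force'])
f=cam('side');save(f,'s_b',(200,180,350,310),5)
print(get_state()['clock'])
E
```

```text
[-0.48401954  0.33185139  0.68801398]
[-0.22  0.77 -0.13]
[-0.18  0.62 -0.53]
[ 0.24 -0.69 -0.2 ]
[-0.   -0.21  0.27]
8.7333
```

View pics/s_a.png

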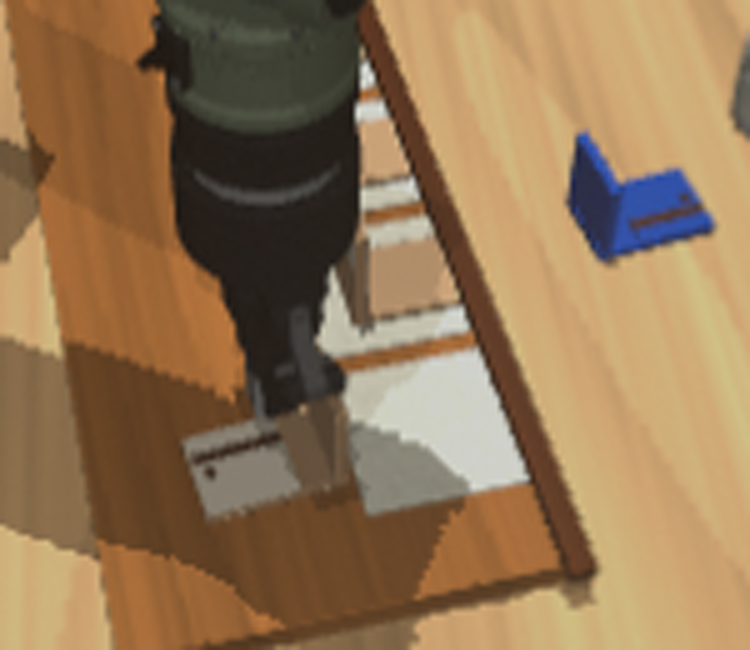

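View pics/s_b.png

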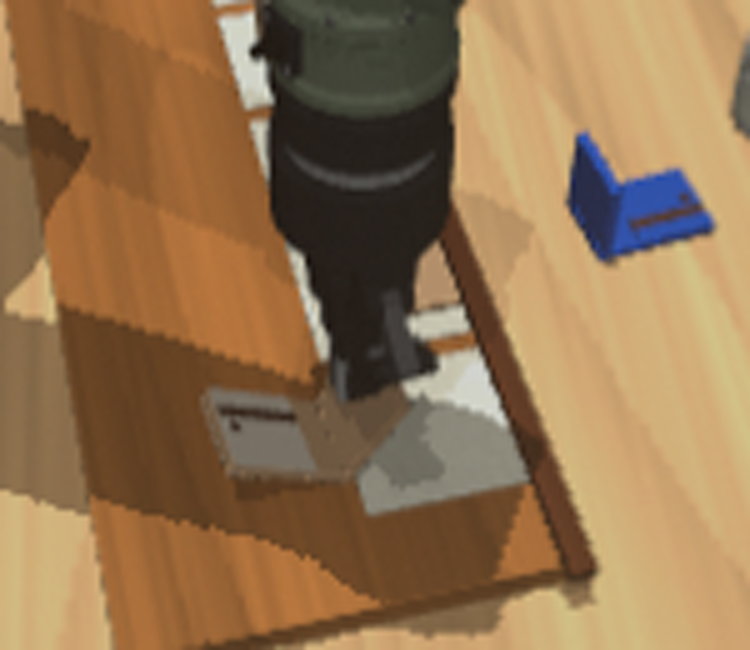

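Before the push the finger was behind the upturned foot, at about crop (330,400). Now the tile is tipping about its heel at (355,478) with the plate rising. I'll continue the arc.

```bash
python3 - <<'E'
from h import *
yt=np.radians(13.9);d=np.array([np.cos(yt),np.sin(yt)]);heel=np.array([.5795,-.213])
def P(dx,H): return [*(heel+dx*d-.011*d),.018+H]
for t in (46,54,60,65):
    t=np.radians(t);move_l(P(.05*np.sin(t)-.007*np.cos(t),.05*np.cos(t)+.007*np.sin(t)),.03)
sleep(.5)
f=cam('side');save(f,'s_c',(200,180,350,310),5)
print(get_state()['clock'])
E
```

```text
10.7333
```

View pics/s_c.png

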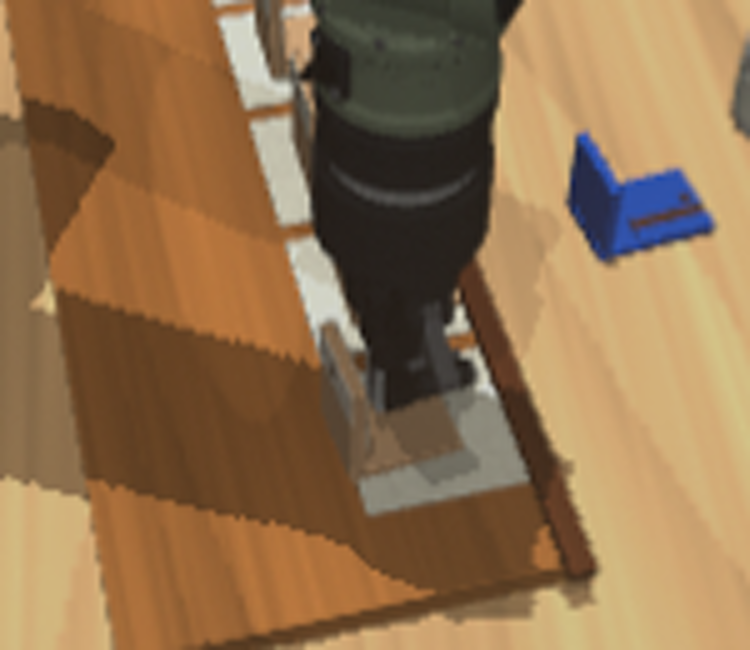

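It is up, with the plate at crop (345,400) and the foot ahead. Next I retract straight up and measure.

```bash
python3 - <<'E'
from h import *
import pickle
p=get_state()['position']
move_l([p[0],p[1],.14],.12)
movep([.62,-.21,.23],rot(np.radians(8.2)))
f=cam('wrist');save(f,'w4',(120,30,420,270),2.6);pickle.dump(f,open('w4.pkl','wb'))
g=cam('side');save(g,'s_d',(200,180,350,310),5)
print(get_state()['clock'])
E
```

```text
12.225
```

View pics/w4.png

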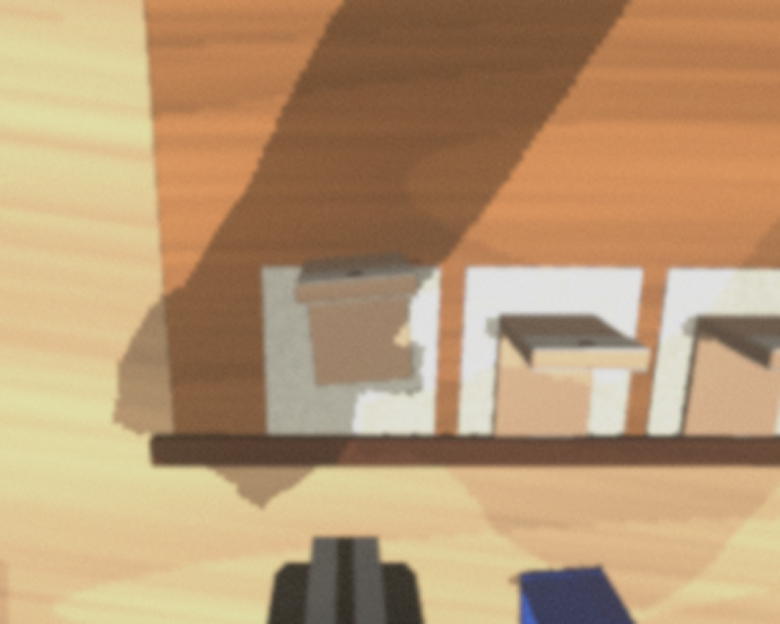

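View pics/s_d.png

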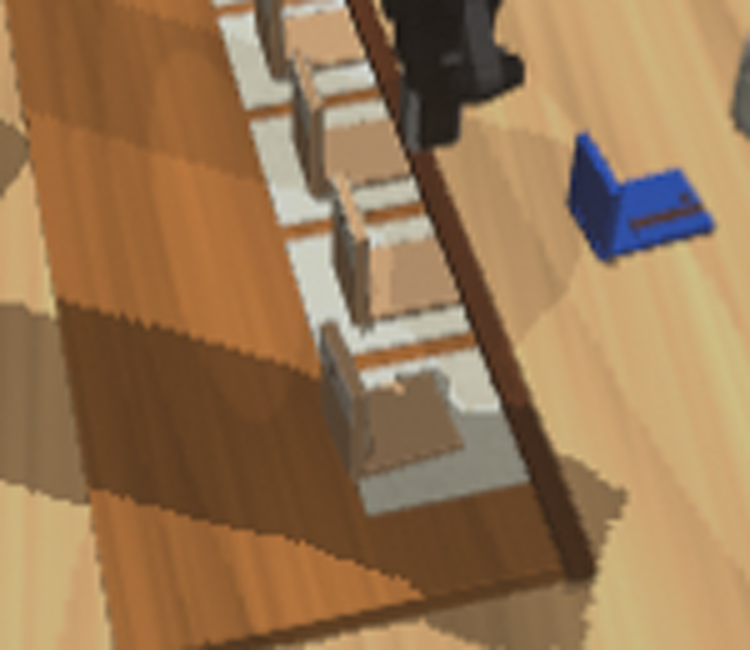

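```bash
python3 - <<'E'
from h import *
import pickle
f=pickle.load(open('w4.pkl','rb'))
def g(a,z): return p2w(f,(a[0]/2.6+120-.3,a[1]/2.6+30-.3),z)[:2]
def seg(n,a,b,z):
    A,B=g(a,z),g(b,z);d=B-A;print(n,A.round(4),B.round(4),'mid',((A+B)/2).round(4),'len',np.linalg.norm(d).round(4),'normal yaw',np.degrees(np.arctan2(-d[0],d[1])).round(1))
seg('toe',(316,386),(418,378),.025)
seg('crown back',(299,283),(418,272),.088)
seg('crown in',(297,303),(416,291),.088)
seg('slip near',(262,267),(440,268),.018)
seg('slip far',(266,435),(437,435),.018)
seg('strip top near',(152,437),(780,437),.028)
seg('A toe',(496,435),(586,435),.025)
seg('A crown back',(532,349),(648,347),.088)
E
```

```text
toe [ 0.6423 -0.2212] [ 0.6317 -0.1751] mid [ 0.637  -0.1981] len 0.0473 normal yaw 13.0
crown back [ 0.585  -0.2327] [ 0.5749 -0.1906] mid [ 0.5799 -0.2117] len 0.0433 normal yaw 13.6
crown in [ 0.5924 -0.2325] [ 0.5818 -0.1902] mid [ 0.5871 -0.2113] len 0.0437 normal yaw 14.1
slip near [ 0.5924 -0.2526] [ 0.5814 -0.1732] mid [ 0.5869 -0.2129] len 0.0802 normal yaw 7.9
slip far [ 0.6725 -0.2418] [ 0.6606 -0.1601] mid [ 0.6665 -0.201 ] len 0.0827 normal yaw 8.3
strip top near [ 0.6774 -0.2945] [6.346e-01 5.000e-04] mid [ 0.656 -0.147] len 0.2981 normal yaw 8.3
A toe [ 0.6541 -0.1336] [ 0.6479 -0.0911] mid [ 0.651  -0.1123] len 0.043 normal yaw 8.2
A crown back [ 0.5969 -0.1434] [ 0.5898 -0.1003] mid [ 0.5933 -0.1218] len 0.0437 normal yaw 9.4
```

Standing on its foot, heel about (0.580,-0.212), yaw 13.6° against the board's 8.2°, 29 mm short of the strip. First push: low, with the tip leading (tool tilted 12°), and the face square to the board.

```bash
cat >> h.py <<'E'
YB=np.radians(8.2);BX=np.array([np.cos(YB),np.sin(YB)]);BY=np.array([-np.sin(YB),np.cos(YB)]);SC=np.array([.6267,-.207])
TILT=np.radians(12)
def rt(yaw=YB):
    return (R.from_rotvec(rot(yaw))*R.from_rotvec([TILT,0,0])).as_rotvec()
def S(fx,y,z): # finger front-edge at slip x=fx
    return [*(SC+(fx-.0108)*BX+y*BY),z]
E
python3 - <<'E'
from h import *
import pickle
M=R.from_rotvec(rt()).as_matrix();print(M.round(2)) # want z fwd+down, y fwd+up
assert M[0,2]>0
movep(S(-.068,.004,.15),rt())
move_l(S(-.068,.004,.026),.12)
move_l(S(-.034,.003,.026),.025)
print(get_state()['contact_force'],get_state()['position'])
g=cam('side');save(g,'s_e',(200,180,350,310),5)
move_l(S(-.040,.003,.026),.05)
move_l(S(-.060,.003,.15),.15)
movep([.62,-.21,.23],rot(YB))
f=cam('wrist');save(f,'w5',(120,30,420,270),2.6);pickle.dump(f,open('w5.pkl','wb'))
print(get_state()['clock'])
E
```

```text
[[-0.14  0.97 -0.21]
 [ 0.99  0.14 -0.03]
 [-0.   -0.21 -0.98]]Traceback (most recent call last):
  File "<stdin>", line 4, in <module>
AssertionError
```

The tilt sign was wrong; the assert caught it before any motion.

```bash
sed -i 's/TILT=np.radians(12)/TILT=np.radians(-12)/' h.py
python3 - <<'E'
from h import *
import pickle
M=R.from_rotvec(rt()).as_matrix();print(M.round(2))
assert M[0,2]>0 and M[2,1]>0
print(ik(S(-.034,.003,.026),rt()))
movep(S(-.068,.004,.15),rt())
move_l(S(-.068,.004,.026),.12)
move_l(S(-.034,.003,.026),.025)
print(get_state()['contact_force'],get_state()['position'])
g=cam('side');save(g,'s_e',(200,180,350,310),5)
move_l(S(-.040,.003,.026),.05)
move_l(S(-.060,.003,.15),.15)
movep([.62,-.21,.23],rot(YB))
f=cam('wrist');save(f,'w5',(120,30,420,270),2.6);pickle.dump(f,open('w5.pkl','wb'))
print(get_state()['clock'])
E
```

```text
[[-0.14  0.97  0.21]
 [ 0.99  0.14  0.03]
 [-0.    0.21 -0.98]]
[-0.53057068  0.55269308 -0.46051921  0.39296871  0.13007684 -0.66294206]
[ 0.32284455  0.12701968 -0.38595116] [ 0.58190818 -0.21042248  0.02602445]
17.3833
```

View pics/s_e.png

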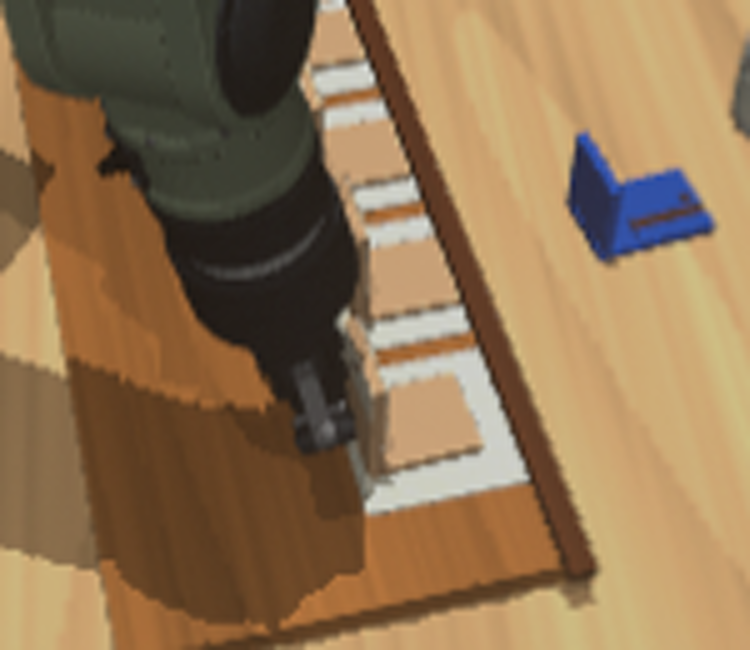

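View pics/w5.png

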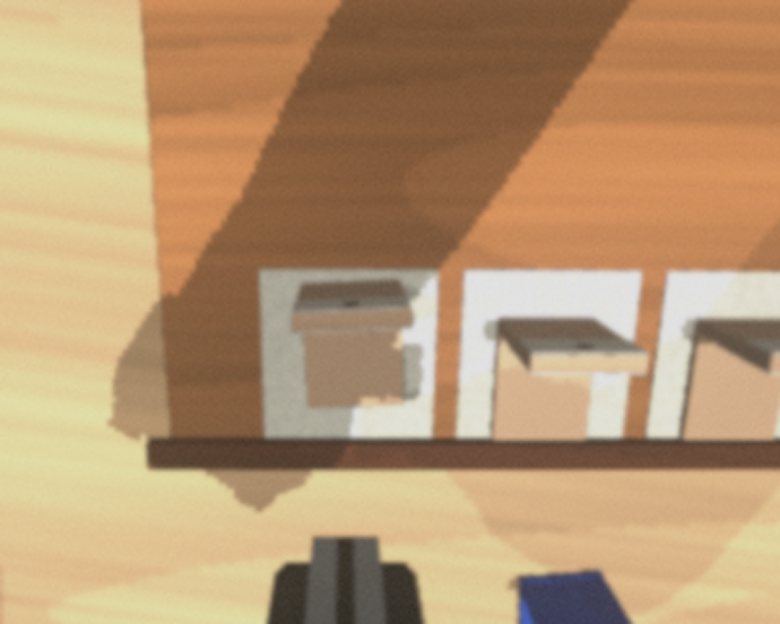

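```bash
python3 - <<'E'
from h import *
import pickle
f=pickle.load(open('w5.pkl','rb'))
def g(a,z):
    p=p2w(f,(a[0]/2.6+120-.3,a[1]/2.6+30-.3),z)[:2]-SC
    return np.array([p@BX,p@BY])
def seg(n,a,b,z):
    A,B=g(a,z),g(b,z);d=B-A;print(n,A.round(4),B.round(4),'mid',((A+B)/2).round(4),'len',np.linalg.norm(d).round(4),'rel yaw',np.degrees(np.arctan2(-d[0],d[1])).round(1))
seg('toe',(306,409),(406,404),.025)
seg('crown back',(296,308),(413,305),.088)
seg('crown in',(293,330),(411,325),.088)
seg('slip near',(259,271),(439,271),.018)
seg('slip far',(265,438),(435,438),.018)
seg('strip top near',(150,440),(780,441),.028)
seg('A toe',(496,437),(586,438),.025)
seg('A crown back',(529,352),(647,352),.088)
E
```

```text
toe [ 0.023  -0.0198] [0.0204 0.0266] mid [0.0217 0.0034] len 0.0465 rel yaw 3.1
crown back [-0.0369 -0.0197] [-0.0381  0.0229] mid [-0.0375  0.0016] len 0.0426 rel yaw 1.6
crown in [-0.0287 -0.0209] [-0.0307  0.0224] mid [-0.0297  0.0007] len 0.0434 rel yaw 2.6
slip near [-0.0399 -0.0403] [-0.04    0.0403] mid [-0.0399 -0.    ] len 0.0807 rel yaw 0.1
slip far [ 0.04   -0.0401] [0.0399 0.0416] mid [0.04   0.0007] len 0.0817 rel yaw 0.1
strip top near [ 0.0374 -0.093 ] [0.0375 0.2045] mid [0.0374 0.0558] len 0.2975 rel yaw -0.0
A toe [0.0367 0.0695] [0.0372 0.1123] mid [0.0369 0.0909] len 0.0428 rel yaw -0.6
A crown back [-0.0206  0.0666] [-0.0208  0.1109] mid [-0.0207  0.0888] len 0.0443 rel yaw 0.2
```

```bash
python3 - <<'E'
from h import *
import pickle
movep(S(-.062,.006,.15),rt())
move_l(S(-.062,.006,.0235),.12)
move_l(S(-.043,.006,.0235),.06)
move_l(S(-.020,.0025,.0235),.025)
sleep(.2);a=get_state()['contact_force']
hit=move_l(S(-.012,.0025,.0235),.01,until_force=2.5)
s=get_state();p=(np.array(s['position'][:2])-SC);print(hit,np.array(s['contact_force'])-a,p@BX+.0108,p@BY)
g=cam('side');save(g,'s_f',(200,180,350,310),5)
b=p@BX+.0108
move_l(S(b-.008,.0025,.0235),.03)
move_l(S(b-.04,.0025,.15),.15)
movep([.62,-.21,.23],rot(YB))
f=cam('wrist');save(f,'w6',(120,30,420,270),2.6);pickle.dump(f,open('w6.pkl','wb'))
print(get_state()['clock'])
E
```

```text
True [ 0.23712296 -0.55975724  0.42567051] -0.016977458424932635 0.002829762957332192
23.4583
```

View pics/s_f.png

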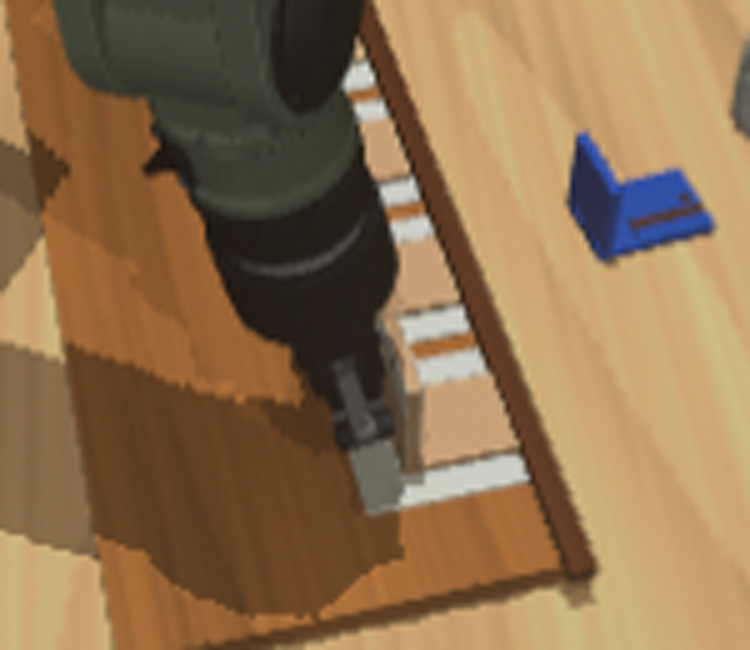

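View pics/w6.png

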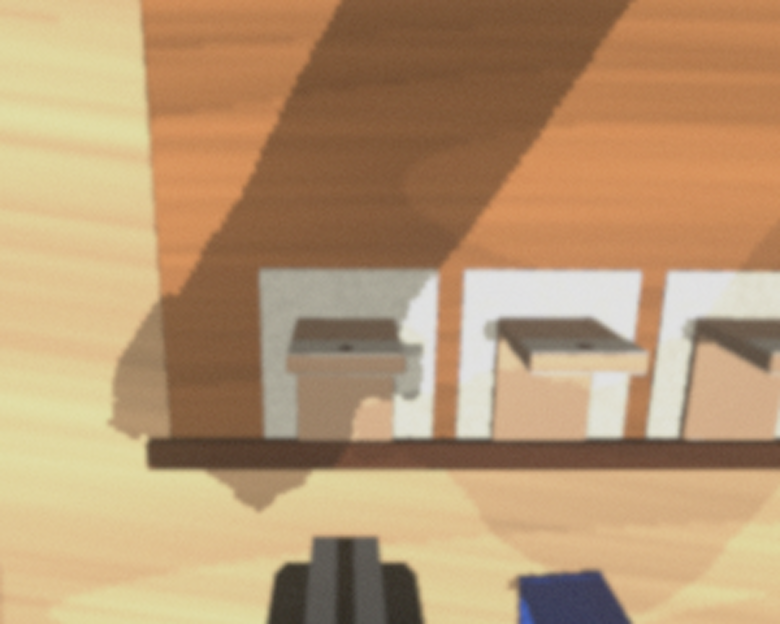

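```bash
python3 - <<'E'
from h import *
import pickle
f=pickle.load(open('w6.pkl','rb'))
save(f,'w6z',(215,130,375,215),5)
def g(a,z):
    p=p2w(f,(a[0]/2.6+120-.3,a[1]/2.6+30-.3),z)[:2]-SC
    return np.array([p@BX,p@BY])
def seg(n,a,b,z):
    A,B=g(a,z),g(b,z);d=B-A;print(n,'mid',((A+B)/2).round(4),'len',np.linalg.norm(d).round(4),'rel yaw',np.degrees(np.arctan2(-d[0],d[1])).round(1))
seg('toe',(298,438),(393,438),.025)
seg('crown back',(288,353),(406,351),.088)
seg('crown in',(288,372),(405,371),.088)
seg('A toe',(494,438),(586,438),.025)
seg('A crown back',(529,352),(647,352),.088)
seg('A crown in',(529,373),(646,373),.088)
E
```

```text
toe mid [ 0.0375 -0.0014] len 0.0447 rel yaw 0.1
crown back mid [-0.0203 -0.001 ] len 0.0438 rel yaw 1.1
crown in mid [-0.0128 -0.0012] len 0.0438 rel yaw 0.6
A toe mid [0.0373 0.0905] len 0.0437 rel yaw 0.1
A crown back mid [-0.0206  0.0888] len 0.0443 rel yaw 0.2
A crown in mid [-0.0125  0.0894] len 0.0443 rel yaw 0.2
```

View pics/w6z.png

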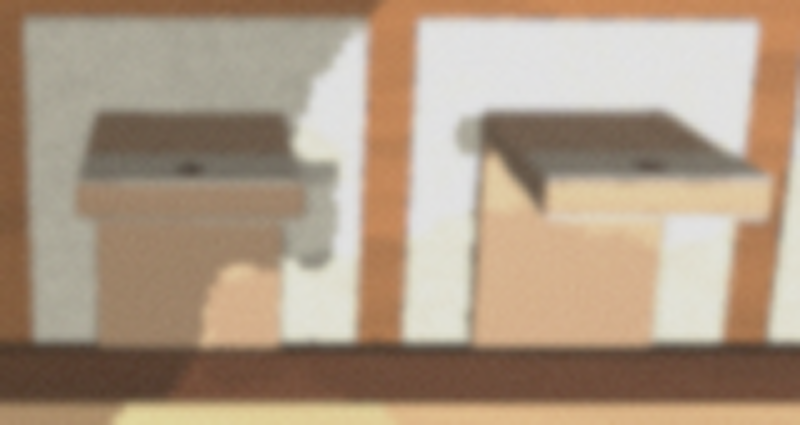

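The enlarged crop shows the foot's end flush with the strip at crop (190,348), square to within about 1° and matching tile_a at (565,348). One last overall look before handing in.

```bash
python3 - <<'E'
from h import *
p=get_state()['position']
movep([.40,-.33,.30],rot(YB)); sleep(.5)
f=cam('top');save(f,'t_end',(180,90,440,270),3)
save(cam('side'),'s_end',(200,140,350,310),4)
print(get_state()['clock'])
E
```

```text
25.075
```

View pics/t_end.png

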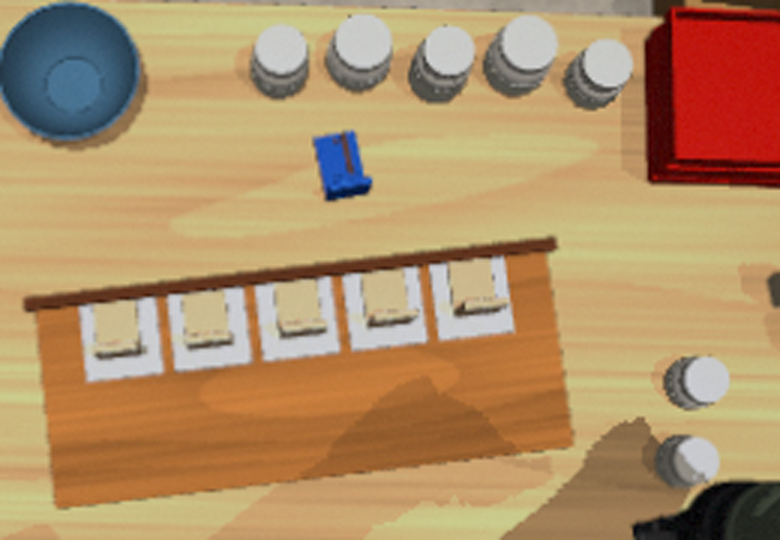

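View pics/s_end.png

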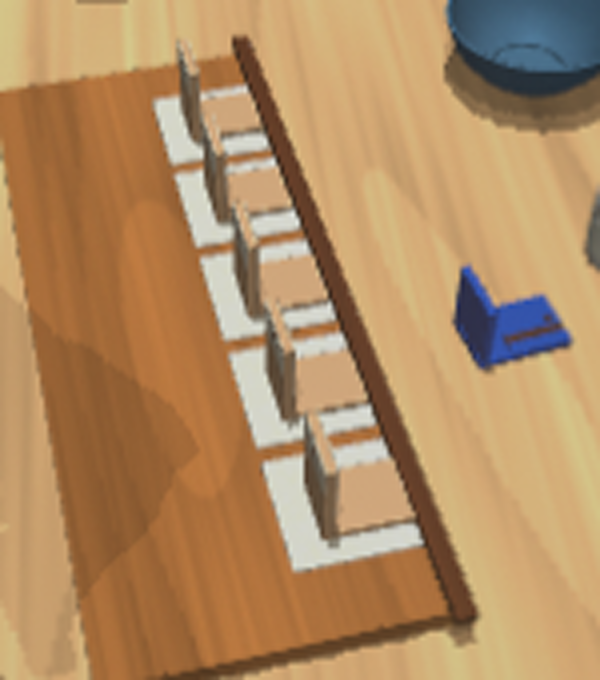

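All five tiles stand in one row. Ours is at top crop (473,288) and side crop (365,490), with its toe at the strip, and everything else is in its place.

```bash
python3 -c "
from cell import *
sign_off()"
```

```text
the job is handed in; nothing more can be done
```

The fallen tile now stands on its own slip with the end of its foot against the stop strip, like the others, and I handed the job in at about 25 s.

I tipped it up with the shut fingertips against the upturned foot until it fell upright. Then I pushed it low on the plate's back in two gentle strokes, the last stopping on light contact (2.5 N force limit). It was only pushed, never pinched or lifted.

- **Position:** in the last wrist picture the toe is flush with the strip. Toe and heel read within about 0.5 mm of where neighbouring tile_a's do.
- **Squareness and side offset:** it is about 0 to 1° off square and about 1 mm to the side of the slip's centre. The toe edge reads 0.1°, the crown edges 0.6 and 1.1°.
- **Everything else:** by eye, the final top and side pictures show the other tiles, the jars and the blue look-alike where they were. The horse was outside those final crops, but the arm never went near it.
- **Disagreement:** the force reading just after the last stroke's stop was back within the noise, so I relied on the pictures to judge contact with the strip.

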